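# Hold a tube offcut against the stop of a tacking jig

## Robot

A 7-joint arm with a two-finger parallel gripper is mounted at the origin on a cart in front of the work surface, level with it; the furniture and walls round the work are solid. World frame = base frame: x ahead of the robot, y to its left, z up, the work surface at z = 0. Lengths are in mm, angles in rad, forces in N, time in s.
With the tool pointing down it reaches from about 400 to 900 mm from the base axis. Payload 5.5 kg.
Tool frame: the origin (TCP) lies between the finger pads; the fingertips stand 19 mm ahead of it and the grasp point (between the pads) is the TCP; z points along the fingers, y is the line along which they close (so a half turn about z gives the same grasp; the last joint's range is limited). The gripper opens to 92 mm and grips with 3 to 60 N. Pads are 19 mm wide; open, the fingers measure 130 mm over their backs; the gripper's body (75 mm by 190 mm) begins 47 mm behind the grasp point.
Start: joints at [1.445, 0.501, -0.427, 1.55, 0.221, 1.138, -0.21], TCP at [246.433, -601.474, 225.229] pointing down, gripper open.
Joint ranges: [-2.88, 2.88], [-0.31, 2.03], [-1.54, 1.56], [0.2, 2.42], [-1.41, 4.55], [0.19, 2.02], [-2.57, 2.57]. Speed limits (rad/s): [2.57, 2.57, 3.14, 3.14, 3.14, 3.14, 3.14].

## Interface

Orientations are given as a 3x3 rotation matrix whose columns are the frame's x, y, z axes.
In Python, from workcell import arm, optics gives the robot as it stands.
- The arm moves only by the tool carry_out, never from a script. Its argument "commands" is a list of rows, each an object with "slide": the shift along the tool's x, y, z in units of 30 mm (1.0 is 30 mm), a list of three; "yaw": the turn about the tool's z in units of 5 degrees (1.0 is 5 degrees); "hand": the closure, from -1 (fully open) to 1 (shut). In form: [{"slide": [x, y, z], "yaw": yaw, "hand": hand}, ...]. A call has 1 to 5 rows; each row is the pose to reach, as a shift and turn from the pose commanded when the call began, along the tool's axes at that moment; what a row does not reach only later rows make up. A row lasts 1/12 s, in which the tool goes at most 41.7 mm and 7.16 degrees, less where a joint would pass 70% of its speed; a pose out of reach is approached as far as the arm can. A call with a gripper value outside its range is refused whole. The fingers move at their own pace and stop on an object; "newtons" is the grip in N (left out, the last holds). Time passes only in rows, so rows that repeat a pose let the fingers close. It gives the time, the measured TCP pose, the force, the opening and the grip force at its end, in the units of the state.
- arm.state(): the state, without advancing time (a new reading comes with each control period).
- optics.read_camera(name): name is "scene" or "top" or "wrist"; returns a dict with "pixels" (384x512x3 uint8, red, green, blue), "fx", "fy", "cx", "cy" (pixels), "k1" (the pictures are not rectified: a ray, as slopes to the right and down, at radius r is drawn at 1 + k1 r^2 times it, then the intrinsics apply), "pose" (4x4, takes a point from camera to world coordinates). Camera axes: x right, y down, z forward; pixel columns grow to the right and rows downward; lengths in mm; the calibration is good to about 2 mm. A picture is of the moment at which its call begins. There is no depth.
- arm.finish_job(): hands the job in; it is judged then, once.
The state is a dict: "t": time; "joints": joint angles; "dq": joint speeds; "joint_efforts": joint torques, N m; "tool_pos": TCP position; "tcp_rot": TCP orientation; "wrist_force": force on the tool from outside, world axes, zero at the start; "wrist_torque": the same for the moment, N m; "gripper_width": opening from 0.0 (shut) to 1.0 (fully open); "grasp_force": force on a finger pad.
Only numpy, scipy, OpenCV 4.12 (cv2) and the standard library are available. Lean on these libraries where they do the work, as an engineer would, in place of code of your own. Each camera call takes 0.05 s, during which the arm holds its last target. There are 200 camera calls.

## Task

Pick up the square tube offcut and lay it flat on the plate of the tacking jig, end-on to the sprung pusher and centred on it. Slide it lengthwise against the pusher until the end of the tube bears squarely on the hard stop block, with a light but definite push and no ramming, and finish while still holding it pressed there, for the spring throws it back if you let go. Leave the loose washer, bolt and nut alone.

Things in the scene. Friction and masses are not known exactly. Their poses are not given: they have to be found in the camera images.
- square_tube: rusty square tube offcut, 30 mm wide (its x) by 85 mm long (its y) by 30 mm high (its z), 0.2 to 0.35 kg, loose on the bench; its ends count as closed flat faces. Origin: centre of its underside. The only square tube on the bench.
- jig: tacking jig, fixed: a flat dark steel plate 200 mm (its x) by 80 mm (its y), 10 mm thick, lying on the bench. Origin: centre of the plate's underside. Its x axis points along the plate towards the stop block, the direction in which the tube is pushed. The plate is clear and flat from its open end (x = -100 mm) to the pusher; two scribed lines 33 mm apart mark where the tube lies.
- stop_block: the hard stop: a plain steel block fixed across the jig plate, 28 mm thick along the jig's x, 60 mm wide, 40 mm high above the plate (its top is 50 mm above the bench). Origin: bottom middle of its front face, on the plate's top, at x = 35 mm in the jig's frame; axes as the jig's. Its flat front face looks along the jig's -x; a round spring housing sticks out of its back.
- stop_face (a point): point on the stop block's front face on the pusher's axis, 16 mm above the plate's top (26 mm above the bench), x = 35 mm in the jig's frame; axes as the jig's
- pusher_face (a point): middle of the flat front of the pusher's round pad (22 mm across). At rest it stands 14 mm in front of the stop block's face, on the jig's centre line, 16 mm above the plate's top. When the tube's end meets the block the pad is flush with the block's face.
- pusher (a joint): travel of the sprung pusher along the jig's +x, in m: 0 at rest (fully out), 0.014 when its pad is flush with the stop block's face. The spring takes about 6 N to start and about 12 N at 0.014; it pushes back along the jig's -x.
- ring_washer: bystander: flat washer 58 mm across, 8 mm high, loose on the bench; origin centre of its underside
- bolt_a: bystander: rusty bolt, 27 x 65 x 24 mm, loose on the bench; origin centre of its underside
- nut_b: bystander: rusty nut, 30 x 34 x 16 mm, loose on the bench; origin centre of its underside

How it is judged:
By the outcome, as a careful person would: the job done as asked, in the order asked, and still so for the second after the job is handed in, while the arm keeps its last pose, push and grip.
It also fails if it takes over 35 s, if anything falls off the work surface, if the arm or the gripper's body presses on something with over 40 N, if the wrist force passes 120 N, or if a joint passes its speed limit or range.

## Working session

There is one attempt and no reset: what is moved stays moved. The work goes in short steps, Python scripts to look and compute and a tool call to move; the robot and the scene stay as the last step left them, time stands still between calls to the robot, and variables do not carry over. Pictures are saved under pics/ and viewed, at most 10 in all, crops included, and the job is handed in when it is done.

Besides the shell and the picture viewer there is one more tool, called after "Emit:" by a JSON object that holds its "op" and its "data", one argument or row to a line. carry_out: Moves the arm, as the interface text tells. Its arguments: {"type":"object","properties":{"commands":{"type":"array"},"newtons":{"type":"number"}},"required":["commands"]}

```bash
mkdir -p pics; cat > h.py <<'E'
import numpy as np, cv2
from workcell import arm, optics
def ray(c,uv):
    K=np.array([[c['fx'],0,c['cx']],[0,c['fy'],c['cy']],[0,0,1.]])
    p=cv2.undistortPoints(np.array(uv,float).reshape(-1,1,2),K,np.array([c['k1'],0,0,0.])).reshape(-1,2)
    P=np.array(c['pose']); d=np.c_[p,np.ones(len(p))]@P[:3,:3].T
    return P[:3,3],d
def onplane(c,uv,z):
    o,d=ray(c,uv); return o+d*((z-o[2])/d[:,2])[:,None]
E
python3 - <<'E'
from h import *
ims=[]
import pickle
for n in ['scene','top']:
    c=optics.read_camera(n); pickle.dump(c,open(n+'.pkl','wb'))
    cv2.imwrite(f'pics/{n}0.png',cv2.resize(c['pixels'][:,:,::-1],(800,600),interpolation=cv2.INTER_CUBIC)); print(n,np.array(c['pose']).round(2).tolist(),c['fx'],c['k1'])
s=arm.state(); print(s)
E
```

```text
scene [[0.59, -0.42, 0.69, -45.06], [-0.81, -0.33, 0.49, -552.1], [0.02, -0.84, -0.54, 536.1], [0.0, 0.0, 0.0, 1.0]] 408.2330666392432 -0.09093791846259425
top [[0.0, -1.0, 0.04, 487.38], [-1.0, 0.0, 0.04, -148.6], [-0.04, -0.04, -1.0, 891.72], [0.0, 0.0, 0.0, 1.0]] 372.04771690896547 -0.08621914463730569
{'t': 0.1, 'joints': array([ 1.44520744,  0.50176588, -0.42681539,  1.55135128,  0.2208029 ,
        1.13828271, -0.21030365]), 'dq': array([-2.48684455e-04, -8.26139914e-04,  3.92518018e-05, -4.04305005e-03,
        4.71284296e-04, -1.73869295e-03,  1.40256015e-03]), 'joint_efforts': array([-1.17305067e-02, -5.67863846e+01, -5.83866969e+00, -2.79910380e+01,
       -6.89187599e-02,  2.41188303e-02,  1.73662215e-05]), 'tool_pos': array([ 246.12353022, -600.91556603,  224.27294239]), 'tcp_rot': array([[ 9.25348390e-01,  3.79117392e-01, -6.00840470e-04],
       [ 3.79117862e-01, -9.25346927e-01,  1.64656499e-03],
       [ 6.82555417e-05, -1.75143562e-03, -9.99998464e-01]]), 'wrist_force': array([-0.46509407, -0.25723377, -0.27603754]), 'wrist_torque': array([ 0.01630528, -0.01354344, -0.0290098 ]), 'grasp_force': 0.0, 'gripper_width': 0.9984685644220214}
```

View pics/top0.png

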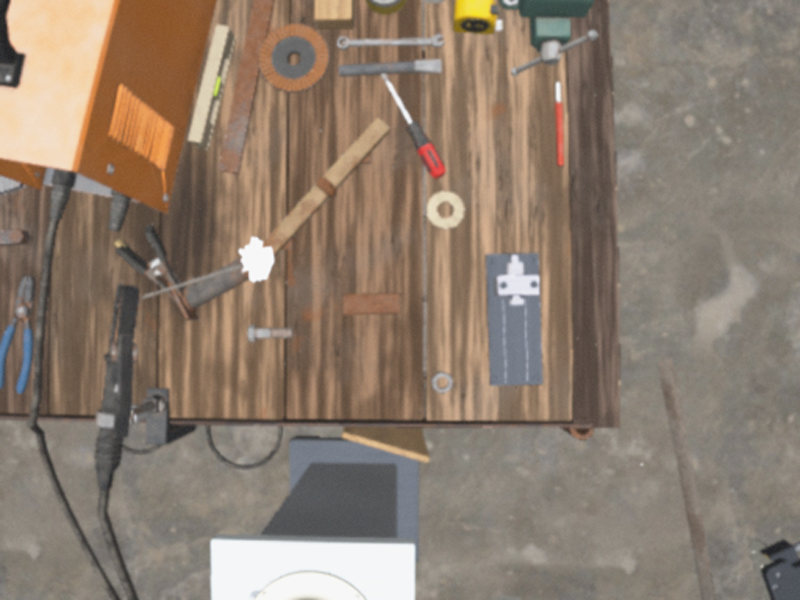

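View pics/scene0.png

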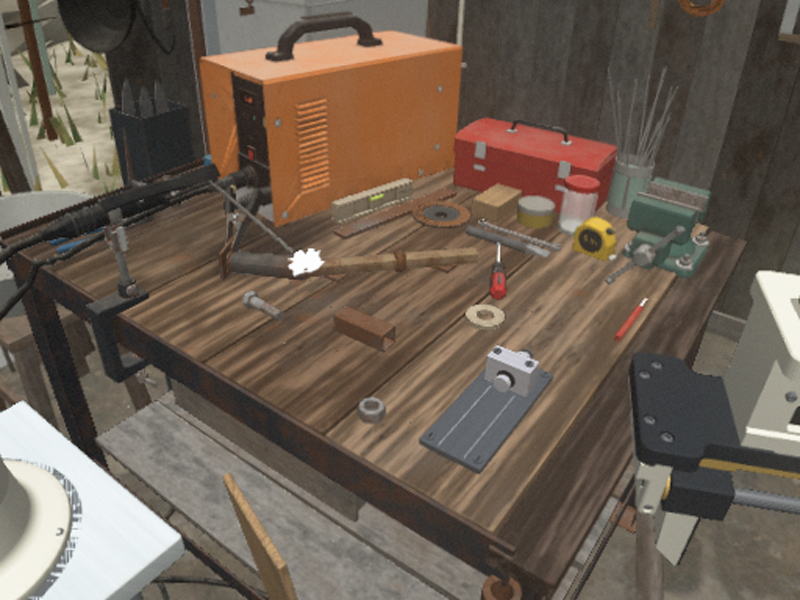

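The top view shows the tube at about (371,303), the jig plate spanning (488–541, 253–385) with its stop up-image (near world +x), the washer at (445,210), the nut at (442,382) and the bolt at (270,333). The scene view agrees: the tube is at (365,327), and the jig's pusher faces the robot.

```bash
cat > m.py <<'E'
from h import *
def meas(c,roi,z,kind):
    im=cv2.cvtColor(c['pixels'],cv2.COLOR_RGB2BGR); hsv=cv2.cvtColor(im,cv2.COLOR_BGR2HSV)
    x0,y0,x1,y1=roi
    if kind=='tube': m=cv2.inRange(hsv,(2,90,50),(12,255,255))
    else: m=cv2.inRange(hsv,(95,25,40),(130,140,160))
    k=np.zeros_like(m); k[y0:y1,x0:x1]=m[y0:y1,x0:x1]
    k=cv2.morphologyEx(k,cv2.MORPH_CLOSE,np.ones((5,5)))
    k=cv2.morphologyEx(k,cv2.MORPH_OPEN,np.ones((5,5)))
    ct=max(cv2.findContours(k,0,2)[0],key=cv2.contourArea)
    P=onplane(c,ct.reshape(-1,2),z)[:,:2].astype(np.float32)
    return ct,cv2.minAreaRect(P),cv2.boxPoints(cv2.minAreaRect(P))
E
python3 - <<'E'
from m import *
import pickle
c=pickle.load(open('top.pkl','rb'))
im=c['pixels'][:,:,::-1].copy()
for roi,z,k in [((205,175,270,215),30,'tube'),((300,150,360,260),10,'jig')]:
    ct,r,b=meas(c,roi,z,k); print(k,r,b.round(1).tolist()); cv2.drawContours(im,[ct],-1,(0,255,0),1)
for n,p in dict(washer=(445,210),nut=(442,382),bolt=(270,333)).items(): print(n,onplane(c,[[p[0]/1.5625,p[1]/1.5625]],10).round())
cv2.imwrite('pics/chk.png',cv2.resize(im[140:270,200:370],None,fx=4,fy=4,interpolation=0))
hsv=cv2.cvtColor(c['pixels'],cv2.COLOR_RGB2HSV); print(hsv[194,237],hsv[220,330],hsv[200,280])
E
```

```text
tube ((515.948974609375, -91.90918731689453), (146.60760498046875, 83.51895141601562), 89.9407958984375) [[474.1000061035156, -165.1999969482422], [557.5999755859375, -165.3000030517578], [557.7999877929688, -18.600000381469727], [474.29998779296875, -18.600000381469727]]
jig ((463.9010009765625, -309.78369140625), (130.89024353027344, 74.40264892578125), 1.671337604522705) [[397.3999938964844, -274.5], [399.6000061035156, -348.8999938964844], [530.4000244140625, -345.1000061035156], [528.2000122070312, -270.70001220703125]]
washer [[ 661. -206.   10.]]
nut [[ 400. -201.   10.]]
bolt [[473.  62.  10.]]
[ 11 116 154] [107  35 137] [ 14  82 174]
```

View pics/chk.png

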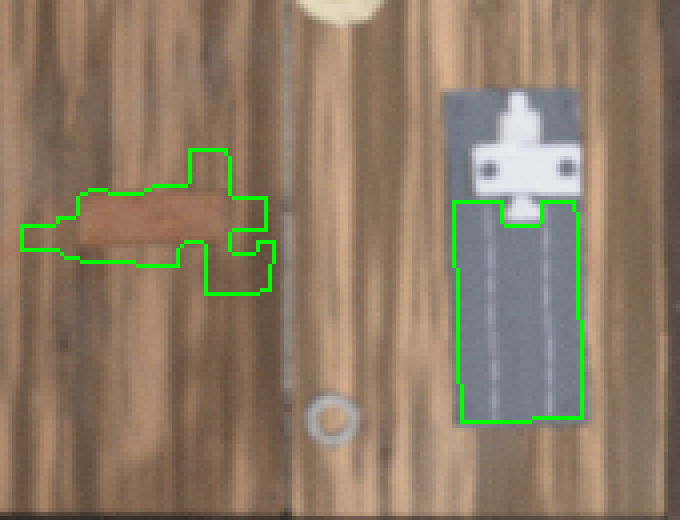

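The crop shows the tube's top at about (76–227, 191–243) and the plate's corners at (443,90), (576,88), (589,421) and (455,426). The colour mask on the tube is too loose, so I'll use these read-off corners for now and refine with the wrist camera.

```bash
python3 - <<'E'
from m import *
import pickle
c=pickle.load(open('top.pkl','rb'))
f=lambda L,z: onplane(c,np.array(L)/4.+[199.5,139.5],z)[:,:2]
t=f([(77,193),(223,191),(228,240),(81,243)],30); j=f([(443,90),(576,88),(589,421),(455,426)],10)
for p in (t,j): print(p.round(1).tolist(),p.mean(0).round(1), [np.linalg.norm(p[i]-p[i-1]).round(1) for i in range(4)], cv2.minAreaRect(p.astype(np.float32)))
d=j[0]-j[3]+j[1]-j[2]; print('jig yaw',np.degrees(np.arctan2(d[1],d[0])))
d=t[0]-t[1]+t[3]-t[2]; print('tube long',np.degrees(np.arctan2(d[1],d[0])))
s=arm.state(); R=s['tcp_rot']; print(R.T@(np.array([500,-86,120])-s['tool_pos'])/30, 'tool y ang',np.degrees(np.arctan2(R[1,1],R[0,1])))
E
```

```text
[[532.7, -50.7], [533.8, -135.7], [505.4, -138.6], [503.6, -53.2]] [518.9 -94.6] [np.float64(29.2), np.float64(85.0), np.float64(28.6), np.float64(85.4)] ((519.0665283203125, -94.66203308105469), (29.1486759185791, 87.28462219238281), 1.1887378692626953)
[[594.8, -266.0], [596.0, -345.0], [399.2, -351.0], [396.3, -272.1]] [ 496.6 -308.5] [np.float64(198.6), np.float64(79.0), np.float64(196.9), np.float64(79.0)] ((496.7528076171875, -308.52734375), (198.62774658203125, 79.04444885253906), 1.7483880519866943)
jig yaw 1.753379096971695
tube long 90.95849193758224
[ 14.33769179 -12.66813081   3.49893616] tool y ang -67.72094141101917
```

Emit:
{"op": "carry_out", "data": {
  "commands": [
    {"slide":[1,-0.8,0.1],"yaw":-1.2,"hand":-1},
    {"slide":[2,-1.6,0.2],"yaw":-2.4,"hand":-1},
    {"slide":[3,-2.4,0.3],"yaw":-3.6,"hand":-1},
    {"slide":[4,-3.2,0.4],"yaw":-4.8,"hand":-1},
    {"slide":[5,-4,0.5],"yaw":-6,"hand":-1}
  ]
}}

```text
t: 0.52
tool_pos: [340.1, -431.7, 209.8]
tcp_rot: [[0.608, 0.794, -0.0], [0.794, -0.608, 0.0], [0.0, -0.001, -1.0]]
wrist_force: [0.8, 0.2, -0.0]
gripper_width: 1.0
grasp_force: 0.0
```

```bash
cat > go.py <<'E'
import sys
from h import *
# usage: go.py x y z toolYdeg : slide/yaw needed from here
s=arm.state(); R=s['tcp_rot']; a=list(map(float,sys.argv[1:5]))
th=np.degrees(np.arctan2(R[1,1],R[0,1])); d=(a[3]-th+90)%180-90
print('t',s['t'].__round__(2),'pos',s['tool_pos'].round(1),'toolY',th.round(2),'tilt',R[:,2].round(4),'F',s['wrist_force'].round(1),'w',round(s['gripper_width']*92,1),'grip',round(s['grasp_force'],1),'j7',s['joints'][6].round(2))
print('slide',(R.T@(np.array(a[:3])-s['tool_pos'])/30).round(3),'yaw',round(-d/5,3))
E
python3 go.py 519 -95 150 1
```

```text
t 0.52 pos [ 340.1 -431.7  209.8] toolY -37.44 tilt [-4.e-04  4.e-04 -1.e+00] F [ 0.8  0.2 -0. ] w 92.0 grip 0.0 j7 -0.01
slide [12.537 -2.085  1.994] yaw -7.688
```

Emit:
{"op": "carry_out", "data": {
  "commands": [
    {"slide":[1.2,-0.2,0.2],"yaw":-1.3,"hand":-1},
    {"slide":[2.4,-0.4,0.4],"yaw":-2.6,"hand":-1},
    {"slide":[3.6,-0.6,0.6],"yaw":-3.9,"hand":-1},
    {"slide":[4.8,-0.8,0.8],"yaw":-5.2,"hand":-1},
    {"slide":[6,-1,1],"yaw":-6.5,"hand":-1}
  ]
}}

```text
t: 0.93
tool_pos: [426.3, -271.2, 179.9]
tcp_rot: [[0.086, 0.996, -0.0], [0.996, -0.086, -0.0], [-0.0, -0.0, -1.0]]
wrist_force: [0.4, -0.7, -0.7]
gripper_width: 1.001
grasp_force: 0.0
```

```bash
python3 go.py 519 -95 150 1
```

```text
t 0.93 pos [ 426.3 -271.2  179.9] toolY -4.92 tilt [-3.e-04 -2.e-04 -1.e+00] F [ 0.4 -0.7 -0.7] w 92.1 grip 0.0 j7 0.15
slide [6.118 2.574 0.994] yaw -1.184
```

Emit:
{"op": "carry_out", "data": {
  "commands": [
    {"slide":[1.2,0.5,0.2],"yaw":-0.3,"hand":-1},
    {"slide":[2.4,1.0,0.4],"yaw":-0.6,"hand":-1},
    {"slide":[3.6,1.5,0.6],"yaw":-0.9,"hand":-1},
    {"slide":[4.9,2.05,0.8],"yaw":-1.2,"hand":-1},
    {"slide":[6.1,2.55,1],"yaw":-1.2,"hand":-1}
  ]
}}

```text
t: 1.35
tool_pos: [519.3, -96.0, 149.7]
tcp_rot: [[-0.014, 1.0, -0.0], [1.0, 0.014, -0.0], [0.0, -0.0, -1.0]]
wrist_force: [0.6, -0.7, 1.0]
gripper_width: 1.001
grasp_force: 0.0
```

```bash
python3 go.py 519 -95 150 1; python3 - <<'E'
from h import *
import pickle
c=optics.read_camera('wrist'); pickle.dump(c,open('w1.pkl','wb')); P=np.array(c['pose']); print(P.round(2).tolist())
cv2.imwrite('pics/w1.png',cv2.resize(c['pixels'][:,:,::-1],(800,600)))
E
```

```text
t 1.35 pos [519.3 -96.  149.7] toolY 0.82 tilt [-3.e-04 -0.e+00 -1.e+00] F [ 0.6 -0.7  1. ] w 92.1 grip 0.0 j7 -0.22
slide [ 0.032 -0.01  -0.009] yaw -0.036
[[1.0, 0.01, 0.0, 518.48], [0.01, -0.95, -0.31, -13.42], [-0.0, 0.31, -0.95, 308.11], [0.0, 0.0, 0.0, 1.0]]
```

View pics/w1.png

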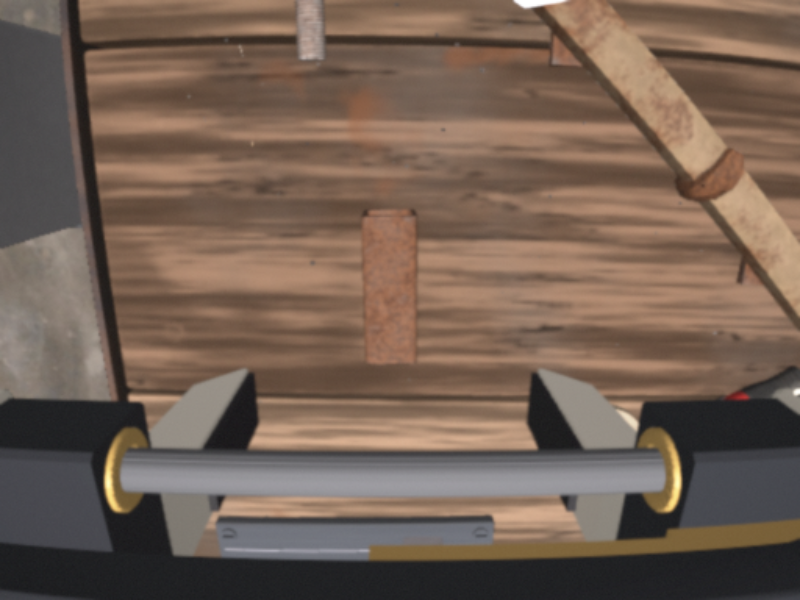

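The wrist view shows the tube's top face with corners at about (363,217), (415,217), (417,362) and (365,363). Its far end face is visible above row 217.

```bash
python3 - <<'E'
from h import *
import pickle
c=pickle.load(open('w1.pkl','rb'))
p=onplane(c,(np.array([(362.5,217),(416,216),(417.5,362),(364.5,363)])+.5)/1.5625-.5,30)[:,:2]
print(p.round(1).tolist(),p.mean(0),cv2.minAreaRect(p.astype(np.float32)))
d=p[0]-p[3]+p[1]-p[2]; print(np.degrees(np.arctan2(d[1],d[0])))
E
python3 go.py 519 -95 24 1
```

```text
[[503.1, -53.0], [531.4, -52.1], [534.5, -135.8], [504.0, -136.9]] [518.25575484 -94.45788421] ((517.8114624023438, -94.45747375488281), (30.530214309692383, 83.8088150024414), 2.002467393875122)
91.39509739813252
t 1.4 pos [522.8 -85.1 149.9] toolY 1.39 tilt [ 0.0038  0.0067 -1.    ] F [4.4 6.8 0.2] w 92.1 grip 0.0 j7 -0.22
slide [-0.354 -0.152  4.195] yaw 0.079
```

Emit:
{"op": "carry_out", "data": {
  "commands": [
    {"slide":[0,0,0.6],"yaw":0,"hand":-1},
    {"slide":[0,0,1.2],"yaw":0,"hand":-1},
    {"slide":[0,0,1.8],"yaw":0,"hand":-1},
    {"slide":[0,0,2.2],"yaw":0,"hand":-1},
    {"slide":[0,0,2.2],"yaw":0,"hand":-1}
  ]
}}

```text
t: 1.82
tool_pos: [516.7, -97.5, 81.7]
tcp_rot: [[-0.014, 1.0, -0.005], [1.0, 0.014, 0.001], [0.001, -0.005, -1.0]]
wrist_force: [-1.5, -0.1, 0.0]
gripper_width: 0.999
grasp_force: 0.0
```

```bash
python3 go.py 518.5 -94.5 23 1.2
```

```text
t 1.82 pos [516.7 -97.5  81.7] toolY 0.78 tilt [-0.0048  0.0013 -1.    ] F [-1.5 -0.1  0. ] w 91.9 grip 0.0 j7 -0.29
slide [0.096 0.072 1.955] yaw -0.085
```

Emit:
{"op": "carry_out", "data": {
  "commands": [
    {"slide":[0,0,0.3],"yaw":0,"hand":-1},
    {"slide":[0,0,0.6],"yaw":0,"hand":-1},
    {"slide":[0,0,0.9],"yaw":0,"hand":-1},
    {"slide":[0,0,1.0],"yaw":0,"hand":-1},
    {"slide":[0,0,1.0],"yaw":0,"hand":-1}
  ]
}}

```text
t: 2.23
tool_pos: [518.4, -97.6, 53.4]
tcp_rot: [[-0.014, 1.0, -0.001], [1.0, 0.014, 0.0], [0.0, -0.001, -1.0]]
wrist_force: [0.2, -0.1, -0.5]
gripper_width: 1.004
grasp_force: 0.0
```

```bash
python3 go.py 518.5 -94.5 23 1.2
```

```text
t 2.23 pos [518.4 -97.6  53.4] toolY 0.77 tilt [-1.3e-03  3.0e-04 -1.0e+00] F [ 0.2 -0.1 -0.5] w 92.3 grip 0.0 j7 -0.33
slide [0.102 0.007 1.015] yaw -0.085
```

Emit:
{"op": "carry_out", "data": {
  "commands": [
    {"slide":[0.05,0,0.3],"yaw":-0.1,"hand":-1},
    {"slide":[0.1,0,0.6],"yaw":-0.1,"hand":-1},
    {"slide":[0.1,0,0.9],"yaw":-0.1,"hand":-1},
    {"slide":[0.1,0,1.0],"yaw":-0.1,"hand":-1},
    {"slide":[0.1,0,1.0],"yaw":-0.1,"hand":-1}
  ]
}}

```text
t: 2.65
tool_pos: [518.0, -94.3, 23.0]
tcp_rot: [[-0.023, 1.0, -0.002], [1.0, 0.023, 0.0], [0.001, -0.002, -1.0]]
wrist_force: [-0.2, 0.1, -0.8]
gripper_width: 1.001
grasp_force: 0.0
```

```bash
python3 go.py 518.5 -94.5 23 1.2
```

```text
t 2.65 pos [518.  -94.3  23. ] toolY 1.3 tilt [-2.1e-03  5.0e-04 -1.0e+00] F [-0.2  0.1 -0.8] w 92.1 grip 0.0 j7 -0.36
slide [-0.007  0.017  0.   ] yaw 0.02
```

Emit:
{"op": "carry_out", "data": {
  "commands": [
    {"slide":[0,0,0],"yaw":0,"hand":1},
    {"slide":[0,0,0],"yaw":0,"hand":1},
    {"slide":[0,0,0],"yaw":0,"hand":1},
    {"slide":[0,0,0],"yaw":0,"hand":1},
    {"slide":[0,0,0],"yaw":0,"hand":1}
  ],
  "newtons": 40
}}

```text
t: 3.07
tool_pos: [519.2, -94.7, 24.5]
tcp_rot: [[-0.022, 1.0, 0.001], [1.0, 0.022, -0.0], [-0.0, 0.001, -1.0]]
wrist_force: [0.5, 0.4, 0.5]
gripper_width: 0.69
grasp_force: 0.0
```

Emit:
{"op": "carry_out", "data": {
  "commands": [
    {"slide":[0,0,0],"yaw":0,"hand":1},
    {"slide":[0,0,0],"yaw":0,"hand":1},
    {"slide":[0,0,0],"yaw":0,"hand":1},
    {"slide":[0,0,0],"yaw":0,"hand":1},
    {"slide":[0,0,0],"yaw":0,"hand":1}
  ]
}}

```text
t: 3.48
tool_pos: [518.6, -94.6, 24.2]
tcp_rot: [[-0.022, 1.0, -0.001], [1.0, 0.022, -0.0], [-0.0, -0.001, -1.0]]
wrist_force: [-3.9, -0.1, 3.1]
gripper_width: 0.321
grasp_force: 6.8
```

Emit:
{"op": "carry_out", "data": {
  "commands": [
    {"slide":[0,0,0],"yaw":0,"hand":1},
    {"slide":[0,0,0],"yaw":0,"hand":1},
    {"slide":[0,0,-0.3],"yaw":0,"hand":1},
    {"slide":[0,0,-0.7],"yaw":0,"hand":1},
    {"slide":[0,0,-1.2],"yaw":0,"hand":1}
  ]
}}

```text
t: 3.9
tool_pos: [518.3, -94.3, 60.6]
tcp_rot: [[-0.023, 1.0, -0.001], [1.0, 0.023, 0.001], [0.001, -0.001, -1.0]]
wrist_force: [0.1, 0.3, -2.4]
gripper_width: 0.313
grasp_force: 40.0
```

Emit:
{"op": "carry_out", "data": {
  "commands": [
    {"slide":[0,0,-0.6],"yaw":0,"hand":1},
    {"slide":[0,0,-1.2],"yaw":0,"hand":1},
    {"slide":[0,0,-1.8],"yaw":0,"hand":1},
    {"slide":[0,0,-2],"yaw":0,"hand":1},
    {"slide":[0,0,-2],"yaw":0,"hand":1}
  ]
}}

```text
t: 4.32
tool_pos: [520.5, -94.8, 122.5]
tcp_rot: [[-0.022, 1.0, 0.004], [1.0, 0.022, -0.001], [-0.001, 0.004, -1.0]]
wrist_force: [0.8, 0.2, -3.0]
gripper_width: 0.312
grasp_force: 40.0
```

```bash
python3 go.py 467 -309.4 120 -88.25
```

```text
t 4.32 pos [520.5 -94.8 122.5] toolY 1.27 tilt [ 0.004  -0.0013 -1.    ] F [ 0.8  0.2 -3. ] w 28.7 grip 40.0 j7 -0.25
slide [-7.112 -1.942  0.084] yaw 17.905
```

Emit:
{"op": "carry_out", "data": {
  "commands": [
    {"slide":[-0.4,-0.1,0],"yaw":1,"hand":1},
    {"slide":[-0.9,-0.2,0],"yaw":2.2,"hand":1},
    {"slide":[-1.4,-0.35,0],"yaw":3.4,"hand":1},
    {"slide":[-2,-0.5,0],"yaw":4.7,"hand":1},
    {"slide":[-2.6,-0.7,0],"yaw":6,"hand":1}
  ]
}}

```text
t: 4.73
tool_pos: [498.9, -173.3, 119.3]
tcp_rot: [[0.485, 0.875, -0.001], [0.875, -0.485, 0.001], [0.0, -0.001, -1.0]]
wrist_force: [0.4, 0.9, -2.6]
gripper_width: 0.317
grasp_force: 40.0
```

```bash
python3 go.py 467 -309.4 120 -88.25
```

```text
t 4.73 pos [ 498.9 -173.3  119.3] toolY -29.0 tilt [-1.e-03  8.e-04 -1.e+00] F [ 0.4  0.9 -2.6] w 29.1 grip 40.0 j7 -0.55
slide [-4.485  1.269 -0.025] yaw 11.851
```

Emit:
{"op": "carry_out", "data": {
  "commands": [
    {"slide":[-0.45,0.1,0],"yaw":1.2,"hand":1},
    {"slide":[-0.9,0.2,0],"yaw":2.4,"hand":1},
    {"slide":[-1.4,0.4,0],"yaw":3.6,"hand":1},
    {"slide":[-1.9,0.5,0],"yaw":4.8,"hand":1},
    {"slide":[-2.4,0.65,0],"yaw":6,"hand":1}
  ]
}}

```text
t: 5.15
tool_pos: [481.0, -245.8, 119.1]
tcp_rot: [[0.857, 0.515, -0.002], [0.515, -0.857, 0.001], [-0.001, -0.002, -1.0]]
wrist_force: [-0.4, 0.1, -2.6]
gripper_width: 0.317
grasp_force: 40.0
```

```bash
python3 go.py 467 -309.4 120 -88.25
```

```text
t 5.15 pos [ 481.  -245.8  119.1] toolY -59.01 tilt [-1.8e-03  9.0e-04 -1.0e+00] F [-0.4  0.1 -2.6] w 29.1 grip 40.0 j7 -0.86
slide [-1.491  1.578 -0.03 ] yaw 5.848
```

Emit:
{"op": "carry_out", "data": {
  "commands": [
    {"slide":[-0.4,0.4,0],"yaw":1.3,"hand":1},
    {"slide":[-0.8,0.8,0],"yaw":2.6,"hand":1},
    {"slide":[-1.1,1.2,0],"yaw":3.9,"hand":1},
    {"slide":[-1.4,1.5,0],"yaw":5.1,"hand":1},
    {"slide":[-1.5,1.57,0],"yaw":5.8,"hand":1}
  ]
}}

```text
t: 5.57
tool_pos: [466.5, -311.7, 119.0]
tcp_rot: [[1.0, 0.031, -0.002], [0.031, -1.0, -0.001], [-0.002, 0.001, -1.0]]
wrist_force: [-0.5, 0.2, -3.8]
gripper_width: 0.315
grasp_force: 40.0
```

Emit:
{"op": "carry_out", "data": {
  "commands": [
    {"slide":[0,0,0],"yaw":0,"hand":1},
    {"slide":[0,0,0],"yaw":0,"hand":1},
    {"slide":[0,0,0],"yaw":0,"hand":1}
  ]
}}

```text
t: 5.82
tool_pos: [468.1, -307.9, 119.6]
tcp_rot: [[0.999, 0.043, -0.001], [0.043, -0.999, 0.001], [-0.001, -0.001, -1.0]]
wrist_force: [0.1, 0.1, -1.9]
gripper_width: 0.313
grasp_force: 40.0
```

```bash
python3 go.py 467 -309.4 120 -88.25; python3 - <<'E'
from h import *
import pickle
for n in ('wrist','top'):
    c=optics.read_camera(n); pickle.dump(c,open(n+'2.pkl','wb')); P=np.array(c['pose']); print(P.round(2).tolist())
    if n=='wrist': cv2.imwrite('pics/w2.png',cv2.resize(c['pixels'][:,:,::-1],(800,600)))
E
```

```text
t 5.82 pos [ 468.1 -307.9  119.6] toolY -87.55 tilt [-8.0e-04  1.2e-03 -1.0e+00] F [ 0.1  0.1 -1.9] w 28.8 grip 40.0 j7 -1.19
slide [-0.038  0.047 -0.014] yaw 0.141
[[0.04, -0.95, -0.31, 551.55], [-1.0, -0.04, -0.01, -305.13], [-0.0, 0.31, -0.95, 277.89], [0.0, 0.0, 0.0, 1.0]]
[[0.0, -1.0, 0.04, 487.38], [-1.0, 0.0, 0.04, -148.6], [-0.04, -0.04, -1.0, 891.72], [0.0, 0.0, 0.0, 1.0]]
```

View pics/w2.png

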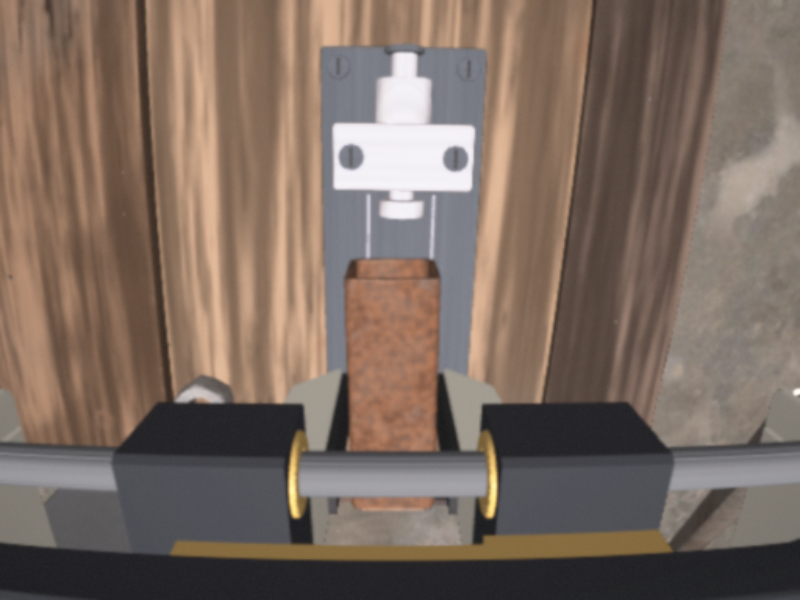

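The wrist view shows the tube held between the pads, with top front corners (346,278) and (439,278). The plate's far corners are (322,48) and (486,49), the scribed lines pass (368,195) and (434,195), and the stop block's top spans (333–473, 124–190).

```bash
python3 - <<'E'
from h import *
import pickle
c=pickle.load(open('wrist2.pkl','rb'))
f=lambda L,z: onplane(c,(np.array(L)+.5)/1.5625-.5,z)[:,:2]
g=cv2.cvtColor(c['pixels'],cv2.COLOR_RGB2GRAY); hsv=cv2.cvtColor(c['pixels'],cv2.COLOR_RGB2HSV)
R=c['pixels'].astype(int); blue=((R[:,:,2]-R[:,:,0])>5).astype(np.uint8)
# plate edges per row
L=[];Rr=[]
for v in list(range(38,75))+list(range(130,160))+list(range(175,225)):
    u=np.where(blue[v,190:325])[0]+190
    if len(u): L.append((u.min()-.5,v)); Rr.append((u.max()+.5,v))
def ln(P):
    Q=onplane(c,P,10)[:,:2]; 
    for _ in range(4):
        k=np.polyfit(Q[:,0],Q[:,1],1); e=Q[:,1]-np.polyval(k,Q[:,0]); Q=Q[abs(e)<max(1.5*e.std(),.3)]
    return k,e.std(),len(Q)
for n,P in (('L',L),('R',Rr)):
    k,s,m=ln(P); print(n,'angle',np.degrees(np.arctan(k[0])).round(2),'y@500',np.polyval(k,500).round(2),s.round(2),m)
print('scribe',f([(368.5,195),(434,195),(366.5,256),(431.5,256)],10).round(1).tolist())
print('stop top',f([(333,124),(473,124),(473,190.5),(333,190)],50).round(1).tolist())
print('far corners',f([(322,47.5),(486,48.5)],10).round(1).tolist())
print('pad', f([(381,210),(423,210)],26).round(1).tolist())
t=f([(346,278),(439,278),(435,452),(350,452)],125.5); print('tube',t.round(1).tolist()); 
for a,b in ((0,3),(1,2)): d=t[a]-t[b]; print(np.degrees(np.arctan2(d[1],d[0])).round(2))
E
```

```text
L angle 1.5 y@500 -272.29 0.13 86
R angle 1.39 y@500 -349.04 0.17 85
scribe [[523.9, -293.9], [525.4, -326.9], [492.5, -293.8], [494.0, -327.6]]
stop top [[556.8, -279.9], [559.3, -338.0], [532.0, -340.2], [529.6, -280.3]]
far corners [[592.8, -269.6], [595.8, -347.3]]
pad [[518.7, -300.8], [519.6, -320.8]]
tube [[511.0, -292.7], [512.2, -320.6], [451.7, -323.6], [450.5, -294.9]]
2.06
2.84
```

```bash
python3 go.py 461 -311.4 48 -88.35
```

```text
t 5.92 pos [ 468.3 -308.   119.9] toolY -87.57 tilt [-3.e-04  8.e-04 -1.e+00] F [-0.4  0.5 -3.3] w 28.8 grip 40.0 j7 -1.19
slide [-0.248  0.103  2.397] yaw 0.156
```

Emit:
{"op": "carry_out", "data": {
  "commands": [
    {"slide":[-0.1,0.05,0.4],"yaw":0.1,"hand":1},
    {"slide":[-0.2,0.1,0.9],"yaw":0.15,"hand":1},
    {"slide":[-0.25,0.1,1.4],"yaw":0.15,"hand":1},
    {"slide":[-0.25,0.1,1.9],"yaw":0.15,"hand":1},
    {"slide":[-0.25,0.1,2.3],"yaw":0.15,"hand":1}
  ]
}}

```text
t: 6.33
tool_pos: [459.8, -311.9, 49.3]
tcp_rot: [[1.0, 0.027, -0.001], [0.027, -1.0, 0.001], [-0.001, -0.001, -1.0]]
wrist_force: [-0.2, -0.7, -3.3]
gripper_width: 0.319
grasp_force: 40.0
```

Emit:
{"op": "carry_out", "data": {
  "commands": [
    {"slide":[0,0,0],"yaw":0,"hand":1},
    {"slide":[0,0,0.1],"yaw":0,"hand":1},
    {"slide":[0,0,0.1],"yaw":0,"hand":1},
    {"slide":[0,0,0.1],"yaw":0,"hand":1},
    {"slide":[0,0,0.1],"yaw":0,"hand":1}
  ]
}}

```text
t: 6.75
tool_pos: [461.5, -312.8, 49.0]
tcp_rot: [[1.0, 0.027, 0.001], [0.027, -1.0, -0.001], [0.001, 0.001, -1.0]]
wrist_force: [-0.0, 0.3, -2.7]
gripper_width: 0.314
grasp_force: 40.0
```

```bash
python3 go.py 461 -311.4 34 -88.35; python3 - <<'E'
from h import *
import pickle
c=optics.read_camera('wrist'); pickle.dump(c,open('w3.pkl','wb'))
cv2.imwrite('pics/w3.png',cv2.resize(c['pixels'][100:300,128:384,::-1],(768,600),interpolation=cv2.INTER_CUBIC))
E
```

```text
t 6.75 pos [ 461.5 -312.8   49. ] toolY -88.47 tilt [ 1.4e-03 -9.0e-04 -1.0e+00] F [-0.   0.3 -2.7] w 28.9 grip 40.0 j7 -1.23
slide [-0.016 -0.047  0.501] yaw -0.023
```

View pics/w3.png

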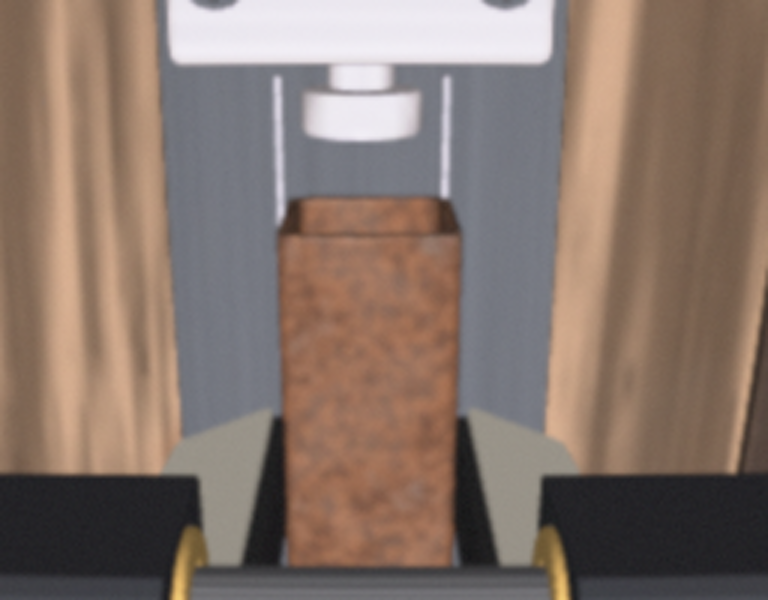

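The close view shows the tube's front corners at (280,235) and (460,235), the pad spanning 303–421 in columns, and the scribed lines at (278,78) to (283,215) and (447,78) to (444,195).

```bash
python3 - <<'E'
from h import *
import pickle
c=pickle.load(open('w3.pkl','rb'))
f=lambda L,z: onplane(c,(np.array(L)+.5)/3-.5+[128,100],z)[:,:2].round(1).tolist()
print('scribe',f([(278,78),(447,78),(283,215),(443.5,195)],10))
print('block front top edge',f([(170,62),(553,62)],50))
print('pad',f([(303,120),(421,120)],26))
print('plate',f([(162,60),(566,60),(181,430),(547,430)],10))
print('tube',f([(280,235),(460,235),(453,560),(287,560)],55), 'lower',f([(300,198),(443,198)],25))
E
```

```text
scribe [[524.1, -293.9], [524.9, -326.6], [496.8, -295.0], [501.8, -327.0]]
block front top edge [[530.3, -280.7], [531.9, -339.7]]
pad [[518.3, -299.8], [518.9, -321.0]]
plate [[527.1, -271.4], [529.1, -349.5], [448.6, -272.9], [450.7, -351.9]]
tube [[504.5, -298.1], [505.3, -326.2], [446.6, -328.3], [445.9, -299.2]] lower [[503.8, -299.3], [504.5, -325.7]]
```

Emit:
{"op": "carry_out", "data": {
  "commands": [
    {"slide":[0,-0.04,0.1],"yaw":0,"hand":1},
    {"slide":[0,-0.04,0.2],"yaw":0,"hand":1},
    {"slide":[0,-0.04,0.3],"yaw":0,"hand":1},
    {"slide":[0,-0.04,0.4],"yaw":0,"hand":1},
    {"slide":[0,-0.04,0.45],"yaw":0,"hand":1}
  ]
}}

```text
t: 7.22
tool_pos: [460.4, -311.1, 34.2]
tcp_rot: [[1.0, 0.027, -0.001], [0.027, -1.0, 0.0], [-0.001, -0.0, -1.0]]
wrist_force: [-2.3, 2.2, 12.7]
gripper_width: 0.315
grasp_force: 40.0
```

Emit:
{"op": "carry_out", "data": {
  "commands": [
    {"slide":[0,0,0.0],"yaw":0,"hand":1},
    {"slide":[0,0,0],"yaw":0,"hand":1}
  ]
}}

```text
t: 7.38
tool_pos: [460.8, -311.2, 34.6]
tcp_rot: [[1.0, 0.027, -0.0], [0.027, -1.0, 0.0], [-0.0, -0.0, -1.0]]
wrist_force: [0.9, -0.3, -3.4]
gripper_width: 0.317
grasp_force: 40.0
```

```bash
python3 go.py 461.5 -311.7 34 -88.45
```

```text
t 7.38 pos [ 460.8 -311.2   34.6] toolY -88.47 tilt [-0.e+00  1.e-04 -1.e+00] F [ 0.9 -0.3 -3.4] w 29.2 grip 40.0 j7 -1.24
slide [0.024 0.018 0.019] yaw -0.004
```

Emit:
{"op": "carry_out", "data": {
  "commands": [
    {"slide":[0,0,0.03],"yaw":0,"hand":1},
    {"slide":[0.1,0,0.03],"yaw":0,"hand":1},
    {"slide":[0.2,0,0.03],"yaw":0,"hand":1},
    {"slide":[0.3,0,0.03],"yaw":0,"hand":1},
    {"slide":[0.4,0,0.03],"yaw":0,"hand":1}
  ],
  "newtons": 55
}}

```text
t: 7.8
tool_pos: [471.8, -311.6, 34.2]
tcp_rot: [[1.0, 0.026, -0.002], [0.026, -1.0, -0.001], [-0.002, 0.001, -1.0]]
wrist_force: [-4.9, -0.6, 5.5]
gripper_width: 0.309
grasp_force: 55.0
```

Emit:
{"op": "carry_out", "data": {
  "commands": [
    {"slide":[0.05,0,0],"yaw":0,"hand":1},
    {"slide":[0.1,0,0],"yaw":0,"hand":1},
    {"slide":[0.1,0,0],"yaw":0,"hand":1}
  ]
}}

```text
t: 8.05
tool_pos: [473.6, -311.4, 34.1]
tcp_rot: [[1.0, 0.026, -0.004], [0.026, -1.0, -0.0], [-0.004, 0.0, -1.0]]
wrist_force: [-9.2, 0.2, 10.8]
gripper_width: 0.311
grasp_force: 55.0
```

```bash
python3 go.py 488 -311.2 34 -88.45
```

```text
t 8.05 pos [ 473.6 -311.4   34.1] toolY -88.52 tilt [-4.1e-03 -2.0e-04 -1.0e+00] F [-9.2  0.2 10.8] w 28.6 grip 55.0 j7 -1.26
slide [0.479 0.005 0.003] yaw -0.014
```

Emit:
{"op": "carry_out", "data": {
  "commands": [
    {"slide":[0.08,0,0],"yaw":0,"hand":1},
    {"slide":[0.16,0,-0.01],"yaw":0,"hand":1},
    {"slide":[0.24,0,-0.01],"yaw":0,"hand":1},
    {"slide":[0.3,0,-0.01],"yaw":0,"hand":1},
    {"slide":[0.3,0,-0.01],"yaw":0,"hand":1}
  ]
}}

```text
t: 8.47
tool_pos: [476.4, -311.3, 34.1]
tcp_rot: [[1.0, 0.024, -0.015], [0.024, -1.0, 0.001], [-0.015, -0.001, -1.0]]
wrist_force: [-23.0, 1.1, 24.0]
gripper_width: 0.312
grasp_force: 55.0
```

```bash
python3 go.py 488 -311.2 34 -88.45
```

```text
t 8.47 pos [ 476.4 -311.3   34.1] toolY -88.63 tilt [-0.0152  0.0011 -0.9999] F [-23.    1.1  24. ] w 28.7 grip 55.0 j7 -1.26
slide [ 0.387  0.004 -0.004] yaw -0.036
```

Emit:
{"op": "carry_out", "data": {
  "commands": [
    {"slide":[0,0,-0.03],"yaw":0,"hand":1},
    {"slide":[0,0,-0.05],"yaw":0,"hand":1},
    {"slide":[0,0,-0.05],"yaw":0,"hand":1},
    {"slide":[0,0,-0.05],"yaw":0,"hand":1}
  ]
}}

```text
t: 8.8
tool_pos: [480.1, -311.1, 34.2]
tcp_rot: [[1.0, 0.025, -0.008], [0.025, -1.0, 0.001], [-0.008, -0.001, -1.0]]
wrist_force: [-10.1, -2.0, 1.7]
gripper_width: 0.309
grasp_force: 55.0
```

```bash
python3 go.py 488 -311.2 34 -88.45;  python3 - <<'E'
from h import *
import pickle
c=optics.read_camera('wrist'); pickle.dump(c,open('w4.pkl','wb'))
a=cv2.resize(c['pixels'][100:300,128:384,::-1],(512,400),interpolation=cv2.INTER_CUBIC)
c=optics.read_camera('scene'); b=cv2.resize(c['pixels'][205:305,260:360,::-1],(400,400),interpolation=cv2.INTER_CUBIC)
cv2.imwrite('pics/w4.png',cv2.resize(np.hstack([a,b]),(800,351)))
E
```

```text
t 8.8 pos [ 480.1 -311.1   34.2] toolY -88.58 tilt [-0.0078  0.0011 -1.    ] F [-10.1  -2.    1.7] w 28.4 grip 55.0 j7 -1.26
slide [0.262 0.011 0.006] yaw -0.026
```

View pics/w4.png

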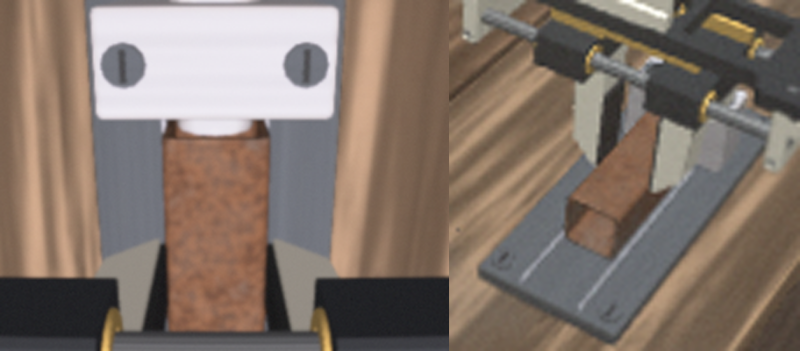

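The tube lies flat between the scribed lines and is centred on the pad. Its front edge is still short of the block, with about 8 mm left.

Emit:
{"op": "carry_out", "data": {
  "commands": [
    {"slide":[0.05,0,0],"yaw":0,"hand":1},
    {"slide":[0.1,0,-0.01],"yaw":0,"hand":1},
    {"slide":[0.15,0,-0.02],"yaw":0,"hand":1},
    {"slide":[0.2,0,-0.03],"yaw":0,"hand":1},
    {"slide":[0.2,0,-0.03],"yaw":0,"hand":1}
  ]
}}

```text
t: 9.32
tool_pos: [485.4, -310.9, 34.6]
tcp_rot: [[1.0, 0.025, -0.009], [0.025, -1.0, 0.001], [-0.009, -0.002, -1.0]]
wrist_force: [-10.3, -1.5, -0.3]
gripper_width: 0.311
grasp_force: 55.0
```

```bash
python3 go.py 488 -311.2 34 -88.45
```

```text
t 9.32 pos [ 485.4 -310.9   34.6] toolY -88.59 tilt [-0.0094  0.0015 -1.    ] F [-10.3  -1.5  -0.3] w 28.6 grip 55.0 j7 -1.27
slide [0.087 0.012 0.019] yaw -0.028
```

Emit:
{"op": "carry_out", "data": {
  "commands": [
    {"slide":[0.05,0,0.01],"yaw":0,"hand":1},
    {"slide":[0.1,0,0.01],"yaw":0,"hand":1},
    {"slide":[0.15,0,0.01],"yaw":0,"hand":1},
    {"slide":[0.15,0,0.01],"yaw":0,"hand":1},
    {"slide":[0.15,0,0.01],"yaw":0,"hand":1}
  ]
}}

```text
t: 9.73
tool_pos: [487.7, -310.9, 34.2]
tcp_rot: [[1.0, 0.024, -0.013], [0.024, -1.0, 0.002], [-0.013, -0.002, -1.0]]
wrist_force: [-14.2, -1.1, 4.7]
gripper_width: 0.308
grasp_force: 55.0
```

```bash
python3 go.py 488 -311.2 34 -88.45
```

```text
t 9.73 pos [ 487.7 -310.9   34.2] toolY -88.62 tilt [-0.0132  0.0019 -0.9999] F [-14.2  -1.1   4.7] w 28.4 grip 55.0 j7 -1.27
slide [0.011 0.011 0.007] yaw -0.035
```

Emit:
{"op": "carry_out", "data": {
  "commands": [
    {"slide":[0.04,0,0],"yaw":0,"hand":1},
    {"slide":[0.08,0,0],"yaw":0,"hand":1},
    {"slide":[0.12,0,-0.01],"yaw":0,"hand":1},
    {"slide":[0.12,0,-0.01],"yaw":0,"hand":1},
    {"slide":[0.12,0,-0.01],"yaw":0,"hand":1}
  ]
}}

```text
t: 10.15
tool_pos: [487.8, -310.9, 34.2]
tcp_rot: [[1.0, 0.023, -0.019], [0.023, -1.0, 0.003], [-0.019, -0.003, -1.0]]
wrist_force: [-22.4, -0.0, 11.0]
gripper_width: 0.311
grasp_force: 55.0
```

```bash
python3 go.py 488 -311.2 34 -88.45
```

```text
t 10.15 pos [ 487.8 -310.9   34.2] toolY -88.68 tilt [-0.0194  0.0026 -0.9998] F [-22.4  -0.   11. ] w 28.6 grip 55.0 j7 -1.27
slide [0.008 0.01  0.006] yaw -0.047
```

Emit:
{"op": "carry_out", "data": {
  "commands": [
    {"slide":[0,0,-0.02],"yaw":0,"hand":1},
    {"slide":[0.03,0,-0.03],"yaw":0,"hand":1},
    {"slide":[0.06,0,-0.03],"yaw":0,"hand":1},
    {"slide":[0.06,0,-0.03],"yaw":0,"hand":1},
    {"slide":[0.06,0,-0.03],"yaw":0,"hand":1}
  ]
}}

```text
t: 10.57
tool_pos: [487.8, -310.9, 34.2]
tcp_rot: [[0.999, 0.023, -0.022], [0.023, -1.0, 0.003], [-0.022, -0.004, -1.0]]
wrist_force: [-24.6, -1.1, 8.3]
gripper_width: 0.313
grasp_force: 55.0
```

```bash
python3 go.py 488 -311.2 34 -88.45;  python3 - <<'E'
from h import *
import pickle
c=optics.read_camera('wrist'); pickle.dump(c,open('w5.pkl','wb'))
a=cv2.resize(c['pixels'][100:300,128:384,::-1],(512,400),interpolation=cv2.INTER_CUBIC)
c=optics.read_camera('scene'); b=cv2.resize(c['pixels'][205:305,260:360,::-1],(400,400),interpolation=cv2.INTER_CUBIC)
cv2.imwrite('pics/w5.png',cv2.resize(np.hstack([a,b]),(800,351)))
E
```

```text
t 10.57 pos [ 487.8 -310.9   34.2] toolY -88.71 tilt [-0.0225  0.0033 -0.9997] F [-24.6  -1.1   8.3] w 28.8 grip 55.0 j7 -1.27
slide [0.007 0.011 0.007] yaw -0.052
```

View pics/w5.png

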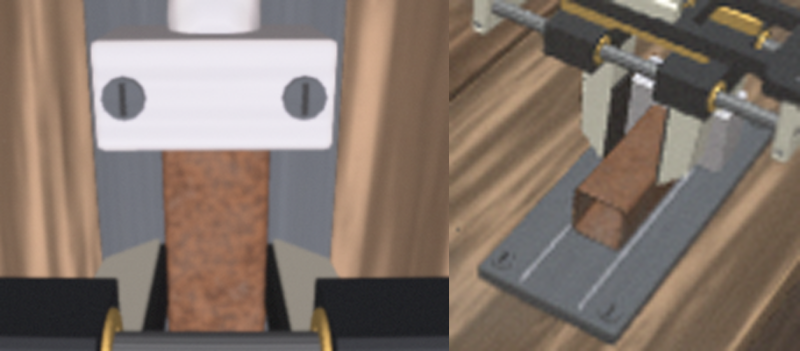

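The tube's front is now against the block face and centred, and its rear lies on the plate. I'll hold briefly to confirm it's steady.

Emit:
{"op": "carry_out", "data": {
  "commands": [
    {"slide":[0,0,0],"yaw":0,"hand":1},
    {"slide":[0,0,0],"yaw":0,"hand":1},
    {"slide":[0,0,0],"yaw":0,"hand":1},
    {"slide":[0,0,0],"yaw":0,"hand":1},
    {"slide":[0,0,0],"yaw":0,"hand":1}
  ]
}}

```text
t: 11.08
tool_pos: [487.8, -310.9, 34.2]
tcp_rot: [[0.999, 0.023, -0.022], [0.023, -1.0, 0.003], [-0.022, -0.004, -1.0]]
wrist_force: [-24.9, -0.6, 8.4]
gripper_width: 0.31
grasp_force: 55.0
```

```bash
python3 -c "
from workcell import arm
print(arm.finish_job())"
```

```text
the job is handed in; nothing more can be done
None
```

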